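Sweep the marble pocket stones back into their pen

ROBOT

A 6-joint arm with a two-finger parallel gripper is mounted at the origin on the work surface. World frame = base frame: x ahead of the robot, y to its left, z up, the work surface at z = 0. Lengths are in m, angles in rad, forces in N, time in s.
With the tool pointing down it reaches from about 0.35 to 0.875 m from the base axis. Payload 4.2 kg.
Tool frame: the origin (TCP) lies on the centre line of the jaws, within the pads' length; the fingertips stand ctrl.tip_reach ahead of it and the grasp point (between the pads) lies 8 mm behind it (ctrl.tip_reach is the distance from the TCP to the fingertips, in m); z points along the fingers, y is the line along which they close (so a half turn about z gives the same grasp; the last joint's range is limited). The gripper opens to 87 mm and grips with 3 to 60 N. Pads are 19 mm wide; open, the fingers measure 117 mm over their backs; the gripper's body (75 mm by 190 mm) begins 51 mm behind the grasp point.
Start: joints at [-1.056, 0.385, 0.008, 0, -1.194, -0.259], TCP at [0.158, -0.605, 0.198] pointing down, gripper open.
Joint ranges: [-3.14, 3.14], [-1.21, 2.06], [-1.07, 1.41], [-3.16, 2.05], [-2.99, -0.16], [-3.1, 3.1]. Speed limits (rad/s): [2.79, 2.79, 3.14, 3.14, 3.14, 3.14].

INTERFACE

Orientations are given as a unit quaternion [x, y, z, w].
In Python, from station import ctrl, read_camera, camera_info, job gives the robot as it stands.
- The arm moves only by the tool send_rows, never from a script. Its argument "increments" is a list that holds one entry, the list of rows, each a list of 5 numbers: the gripper command: -1 is fully open, 1 is shut, values between are in proportion, then the shift along the tool's x, y, z in units of 25 mm (1.0 is 25 mm), then the turn about the tool's z in units of 5 degrees (1.0 is 5 degrees). In form: [[[claw, dx, dy, dz, roll], ...]]. A call has exactly 5 rows; each row is the pose to reach, as a shift and turn from the pose commanded when the call began, along the tool's axes at that moment; what a row does not reach only later rows make up. A row lasts 1/12 s, in which the tool goes at most 41.7 mm and 7.16 degrees, less where a joint would pass 70% of its speed; a pose out of reach is approached as far as the arm can. A call with a gripper value outside its range is refused whole. The fingers move at their own pace and stop on an object; the grip force is fixed at half the most. Time passes only in rows, so rows that repeat a pose let the fingers close, or fill a call up. It gives the time, the measured TCP pose, the force, the opening and the grip force at its end, in the units of the state.
- ctrl.sense(): the state, without advancing time (a new reading comes with each control period).
- read_camera(name): name is "scene" or "side" or "wrist"; returns the picture (400x640x3 uint8, red, green, blue); there is no depth.
- camera_info(name): a dict with "camera_matrix" (3x3 intrinsics, pixels), "rvec" (rotation vector, rad) and "tvec" (3), from world to camera coordinates, as OpenCV has them. Camera axes: x right, y down, z forward; pixel columns grow to the right and rows downward; lengths in m; the calibration is good to about 2 mm. The wrist camera is an equidistant fisheye: a pixel r from the principal point sees the ray r / f radians off the axis. A picture is of the moment at which its call begins: read the wrist's pose just before it. camera_info takes no time and is no camera call; for the wrist camera it gives the pose at the moment of the call.
- job.sign_off(): hands the job in; it is judged then, once.
The state is a dict: "clock": time; "joint_positions": joint angles; "qvel": joint speeds; "effort": joint torques, N m; "ee_pos": TCP position; "ee_rot": TCP orientation; "contact_force": force on the tool from outside, world axes, zero at the start; "torque": the same for the moment, N m; "opening": finger opening in m; "finger_force": force on a finger pad.
Only numpy, scipy, OpenCV 4.12 (cv2) and the standard library are available. Lean on these libraries where they do the work, as an engineer would, in place of code of your own. Each camera call takes 0.05 s, during which the arm holds its last target. There are 200 camera calls.

TASK

Three round marble pocket stones have been left scattered on the slate counter: with your fingertips, sweep all three through the open mouth of the low beech pen, so that every stone lies flat and wholly inside, past the ends of the side walls. Slide them along the slate without lifting or flicking them, and leave the hare, the tower, the teapot and the whistle where they are.

Things in the scene. Friction and masses are not known exactly. Their poses are not given: they have to be found in the camera images.
- pen: Low three-sided beech pen fixed to the counter, its floor level with the slate. Origin: on the counter at the middle of the open mouth; +y points into the pen (about world +y, turned up to 0.35 rad), x along the mouth, z up. Inside x -100 to +100 mm, y 0 to 110 mm; walls 10 mm thick, 30 mm high, at both sides (starting at the mouth line y = 0) and the back. No sill.
- stone1_center (a point): Centre of pale marble pocket stone 1 of three alike: a round disc 36 mm across and 14 mm thick with eased edges, about 38 g, lying flat on the dark slate outside the pen, so this point is 7 mm above the counter. It slides freely.
- stone1: The same marble stone 1; origin at the centre of its underside, z up.
- stone2_center (a point): Centre of pale marble pocket stone 2 of three alike: a round disc 36 mm across and 14 mm thick with eased edges, about 38 g, lying flat on the dark slate outside the pen, so this point is 7 mm above the counter. It slides freely.
- stone2: The same marble stone 2; origin at the centre of its underside, z up.
- stone3_center (a point): Centre of pale marble pocket stone 3 of three alike: a round disc 36 mm across and 14 mm thick with eased edges, about 38 g, lying flat on the dark slate outside the pen, so this point is 7 mm above the counter. It slides freely.
- stone3: The same marble stone 3; origin at the centre of its underside, z up.
- hare: Bystander: dark carved bog oak hare on a 70 x 32 mm foot, 60 mm tall; origin under its centre, x towards its head. Stands beyond the work, farther from the robot.
- tower: Bystander: grey stone round tower, 52 mm across, 115 mm tall with a pointed cap; origin under its centre. Stands to the robot's right of the stones.
- teapot: Bystander: white glazed cottage teapot miniature with terracotta roof, about 62 mm across, 95 mm over spout and handle, 60 mm tall; origin under its centre. Stands beyond the work, farther from the robot.
- whistle: Bystander: blue tin penny whistle lying on the counter to the robot's right of the stones, 245 mm long, 17 mm wide, 15 mm high; its x axis runs along it towards the mouthpiece, roughly along world -x; the origin is on the counter under the tube, 100 mm from the plain end and 145 mm from the mouthpiece end.
Not all that is in view belongs to the job. What is shaped like the stone3 but red is not meant.

How it is judged:
At the end, for the whole second after the job is handed in: All three stones lie flat and still on the counter inside the pen: each centre at least 18 mm (one stone radius) past the mouth line and between the three walls, its height above the counter under 12 mm and its speed under 20 mm/s (y of stone1_center in the frame of pen between 0.018 and 0.11 m and x of stone1_center in the frame of pen between -0.1 and 0.1 m and height (world z) of each of stone1_center, stone2_center, stone3_center below 0.012 m and linear speed of each of stone1, stone2, stone3 below 0.02 m/s and y of stone2_center in the frame of pen between 0.018 and 0.11 m and x of stone2_center in the frame of pen between -0.1 and 0.1 m and y of stone3_center in the frame of pen between 0.018 and 0.11 m and x of stone3_center in the frame of pen between -0.1 and 0.1 m); the robot touches nothing.
It fails at once if a stone is lifted off the counter or stood on edge (height (world z) of any of stone1_center, stone2_center, stone3_center above 0.017 m).
It fails at once if a stone is flicked (faster than 0.6 m/s) instead of slid (linear speed of any of stone1, stone2, stone3 above 0.6 m/s).
It fails at once if the hare, tower, teapot or whistle is shifted by more than 10 mm (distance of any of hare, tower, teapot, whistle from where it was at the start of the episode above 0.01 m).
It fails at once if the hare, tower or teapot is tipped (angle between any of hare, tower, teapot's own z axis and vertical above 0.35 rad).
It also fails if it takes over 69 s, if anything falls off the work surface, if the arm or the gripper's body presses on something with over 40 N, if the wrist force passes 120 N, or if a joint passes its speed limit or range.

## Working session

There is one attempt and no reset: what is moved stays moved. The work goes in short steps, Python scripts to look and compute and a tool call to move; the robot and the scene stay as the last step left them, time stands still between calls to the robot, and variables do not carry over. Pictures are saved under pics/ and viewed, at most 10 in all, crops included, and the job is handed in when it is done.

Besides the shell and the picture viewer there is one more tool, called after "Request:" in YAML: its name, and indented under it one key for each argument. send_rows: Moves the arm, as the interface text tells. Its arguments: {"type":"object","properties":{"increments":{"type":"array","items":{"type":"array","items":{"type":"array","items":{"type":"number"}}}}},"required":["increments"]}

```bash
mkdir -p pics; python3 - <<'E'
from station import ctrl, read_camera, camera_info
import cv2
for n in ("scene","side"):
    cv2.imwrite(f"pics/{n}0.png",cv2.cvtColor(read_camera(n),cv2.COLOR_RGB2BGR))
    print(camera_info(n))
print(ctrl.tip_reach, ctrl.sense())
E
```

```text
{'camera_matrix': array([[501.7496295 ,   0.        , 311.38927264],
       [  0.        , 501.7496295 , 204.64416787],
       [  0.        ,   0.        ,   1.        ]]), 'rvec': array([ 1.41215918,  1.95175915, -0.97015992]), 'tvec': array([ 0.26504035, -0.29825047,  1.56819892])}
{'camera_matrix': array([[484.17092189,   0.        , 315.73816801],
       [  0.        , 484.17092189, 202.02017157],
       [  0.        ,   0.        ,   1.        ]]), 'rvec': array([ 2.09231154, -0.04990283,  0.05134734]), 'tvec': array([-0.58857415, -0.00272298,  1.08638787])}
0.011 {'clock': 0.1, 'joint_positions': array([-1.05640447e+00,  3.85524281e-01,  6.78955576e-03, -4.48811161e-04,
       -1.19399379e+00, -2.58603503e-01]), 'qvel': array([-4.83194615e-04, -2.67124542e-03,  2.82181946e-03, -8.27216280e-05,
        3.54083705e-04,  5.50088697e-06]), 'effort': array([-4.97059136e-04, -3.91688633e+01,  1.87935859e+01,  4.23189059e+00,
        1.35082612e-02, -6.47961974e-05]), 'ee_pos': array([ 0.15800847, -0.60410427,  0.19665064]), 'ee_rot': array([-1.27463647e-01,  9.91842751e-01,  9.73456222e-04, -1.70970055e-04]), 'contact_force': array([-0.03986519,  0.07785583, -0.13760284]), 'torque': array([-0.0061215 ,  0.05064234,  0.01397125]), 'finger_force': 0.0, 'opening': 0.08718300362514725}
```

View pics/scene0.png

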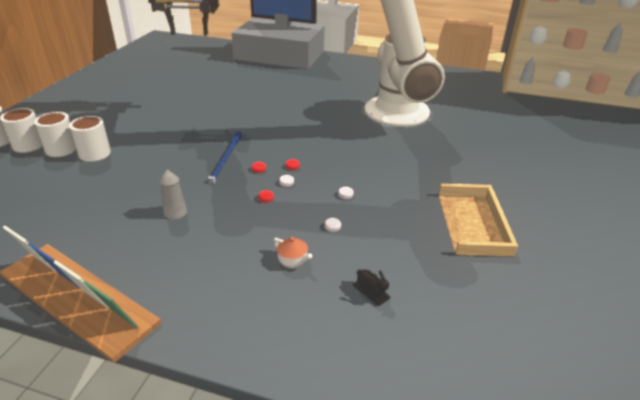

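View pics/side0.png

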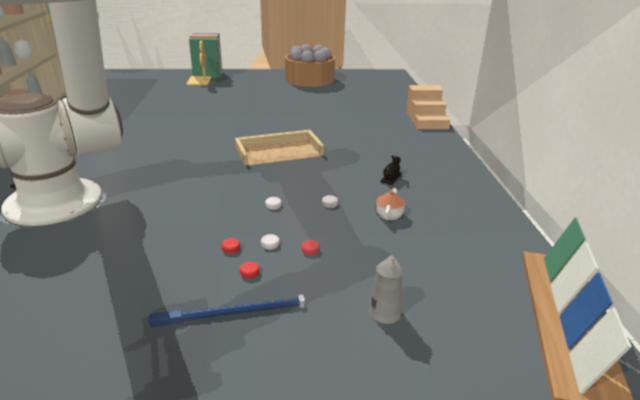

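Scene: white stones at (287,181), (346,193) and (333,225); red discs at (259,168), (292,165) and (266,196); pen around (475,220), mouth to the left. Side: white stones at (270,242), (274,203) and (330,202); pen around (280,148).

```bash
cat > h.py <<'E'
import numpy as np, cv2
from station import ctrl, read_camera, camera_info
def bp(n,uv,z):
    c=camera_info(n);R=cv2.Rodrigues(c['rvec'])[0];t=c['tvec']
    d=R.T@np.linalg.solve(c['camera_matrix'],[uv[0],uv[1],1]);o=-R.T@t
    return (o+d*(z-o[2])/d[2])[:2]
def proj(n,P):
    c=camera_info(n)
    return cv2.projectPoints(np.float64(P).reshape(-1,3),c['rvec'],c['tvec'],c['camera_matrix'],None)[0][:,0]
def blobs(n,im,red=False):
    f=im.astype(int);mn=f.min(2)
    m=((f[...,0]>150)&(f[...,1]<90)) if red else ((mn>125)&(f.max(2)-mn<45))
    N,_,s,c=cv2.connectedComponentsWithStats(m.astype(np.uint8))
    return [(c[i].round(1),s[i,4],bp(n,c[i],.009).round(4)) for i in range(1,N) if 25<s[i,4]<400]
E
python3 - <<'E'
from h import *
for n in("scene","side"):
    im=cv2.cvtColor(cv2.imread(f"pics/{n}0.png"),cv2.COLOR_BGR2RGB)
    for r in(0,1):
        for b in blobs(n,im,r):
            if 0.1<b[2][0]<.9 and abs(b[2][1])<.6: print(n,r,*b)
for n,uvs in(("scene",[(441,186),(489,186),(513,248),(454,250),(175,215),(293,262),(372,290),(241,134),(211,180)]),("side",[(237,148),(245,162),(323,150),(312,135),(386,318),(390,216),(391,180),(152,320),(302,301)])):
    print(n,[bp(n,u,.03 if i<4 else 0.0).round(3).tolist() for i,u in enumerate(uvs)])
a=cv2.imread("pics/scene0.png")[170:265,425:525];b=cv2.imread("pics/side0.png")[120:175,225:335]
a=cv2.resize(a,None,fx=4,fy=4,interpolation=2);b=cv2.resize(b,None,fx=3.5,fy=3.5,interpolation=2)
o=np.zeros((400,800,3),np.uint8);o[:a.shape[0],:400]=a;o[:b.shape[0],410:410+b.shape[1]]=b
cv2.imwrite("pics/pen.png",o)
E
```

```text
scene 0 [170.  177.8] 189 [ 0.5799 -0.4551]
scene 0 [286.7 179.7] 169 [ 0.495  -0.1826]
scene 0 [212.  178.2] 33 [ 0.5481 -0.3577]
scene 0 [179.8 202.5] 211 [ 0.662  -0.3811]
scene 0 [346.  191.8] 180 [ 0.4978 -0.0319]
scene 0 [333.  223.9] 207 [ 0.6245 -0.028 ]
scene 0 [276.9 240.4] 70 [ 0.715  -0.1235]
scene 0 [296.2 259.8] 241 [ 0.7578 -0.0661]
scene 0 [484.8 288.4] 30 [0.7187 0.2951]
scene 0 [468.  292.2] 47 [0.7389 0.2656]
scene 1 [292.5 164. ] 106 [ 0.4224 -0.1934]
scene 1 [258.7 166.7] 114 [ 0.4626 -0.27  ]
scene 1 [266.  195.9] 131 [ 0.5745 -0.2048]
side 0 [329.5 200.3] 163 [ 0.6188 -0.0312]
side 0 [272.7 201.9] 188 [ 0.4912 -0.0348]
side 0 [389.3 211.7] 261 [ 0.7446 -0.0851]
side 0 [269.5 240.6] 253 [ 0.4881 -0.1869]
side 0 [387.1 266.5] 306 [ 0.7039 -0.2772]
side 0 [301.2 299.5] 66 [ 0.5449 -0.3606]
side 1 [230.9 246.2] 111 [ 0.4146 -0.2035]
side 1 [310.3 247. ] 143 [ 0.5668 -0.2112]
side 1 [249.7 270.3] 143 [ 0.4551 -0.2795]
scene [[0.432, 0.18], [0.395, 0.287], [0.608, 0.341], [0.652, 0.229], [0.697, -0.375], [0.757, -0.073], [0.782, 0.094], [0.305, -0.391], [0.544, -0.363]]
side [[0.393, 0.218], [0.42, 0.131], [0.62, 0.2], [0.596, 0.306], [0.68, -0.4], [0.746, -0.088], [0.781, 0.082], [0.307, -0.389], [0.546, -0.354]]
```

View pics/pen.png

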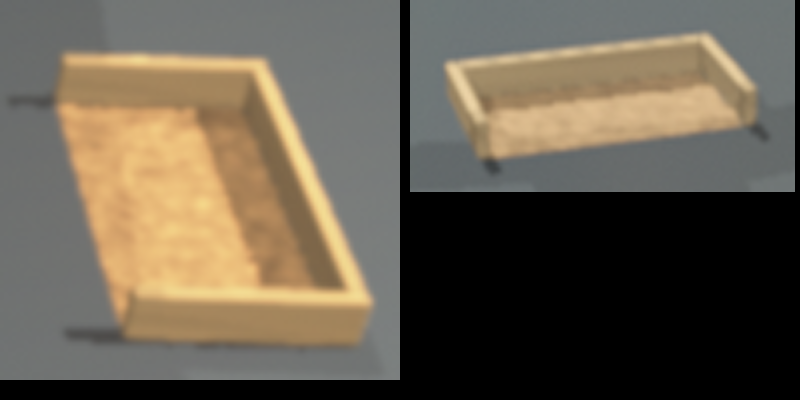

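The crop shows the pen corners clearly. I'll fit the pen pose and triangulate the stones.

```bash
python3 - <<'E'
from h import *
from scipy.optimize import least_squares as ls
S=[((491.75,184.75),(-.11,.12,.03)),((441,183.25),(-.11,0,.03)),((440.5,196.25),(-.1,0,0)),((456.25,255),(.11,0,0)),((518.25,245),(.11,.12,.03)),((515.5,256.25),(.11,.12,0))]
D=[((246.4,165.1),(-.11,0,0)),((235.6,138),(-.11,.12,.03)),((310.1,129.7),(.11,.12,.03)),((323.9,146.6),(.11,0,.03))]
def f(p):
    c,s=np.cos(p[2]),np.sin(p[2]);R=np.array([[c,-s,0],[s,c,0],[0,0,1]]);r=[]
    for n,L in(("scene",S),("side",D)):
        P=np.array([l[1] for l in L])@R.T+[p[0],p[1],0]
        r.append(proj(n,P)-np.array([l[0] for l in L]))
    return np.concatenate(r).ravel()
q=ls(f,[.53,.17,.33],loss='soft_l1');print("pen",q.x.round(4),f(q.x).round(1).tolist())
for a,b in(((286.7,179.7),(269.5,240.6)),((346,191.8),(272.7,201.9)),((333,223.9),(329.5,200.3))):
    g=lambda p:np.concatenate([proj("scene",p)[0]-a,proj("side",p)[0]-b])
    w=ls(g,[.5,0,.01]);s=w.x;print(s.round(4),w.fun.round(1))
    c,n=np.cos(q.x[2]),np.sin(q.x[2]);print("  penframe",(np.array([[c,n],[-n,c]])@(s[:2]-q.x[:2])).round(3))
E
```

```text
pen [0.5222 0.2071 0.2733] [0.0, -0.9, -0.3, -1.0, -1.1, -1.3, 0.1, -0.7, 0.8, 0.4, -0.2, 0.2, -0.8, -0.3, 0.5, -0.8, 1.0, -0.8, 1.2, -2.1]
[ 0.4885 -0.1839  0.006 ] [ 0.4 -0.5  0.3  0.4]
  penframe [-0.138 -0.367]
[ 0.492  -0.0325  0.0064] [ 0.4 -0.5  0.4  0.5]
  penframe [-0.094 -0.222]
[ 0.6198 -0.0284  0.0063] [ 0.3 -0.4  0.3  0.4]
  penframe [ 0.03  -0.253]
```

```bash
cat >> h.py <<'E'
from scipy.spatial.transform import Rotation as Ro
def to(x,y,z,hd):
    s=ctrl.sense();R=Ro.from_quat(s['ee_rot']).as_matrix();h=np.degrees(np.arctan2(R[1,0],R[0,0]))
    print(round(s['clock'],2),s['ee_pos'].round(4),round(h,1),'force',s['contact_force'].round(1),'open',round(s['opening'],4))
    print('units',(R.T@(np.array([x,y,z])-s['ee_pos'])/.025).round(2),'roll',round(-((hd-h+180)%360-180)/5,2))
E
echo ok
```

```text
ok
```

Request:
send_rows:
  increments:
    - [[0.45,-1.0,0.9,0,-1.4],[0.45,-2.0,1.8,0,-2.8],[0.45,-3.0,2.7,0,-4.2],[0.45,-4.0,3.6,0,-5.6],[0.45,-5.0,4.5,0,-7.0]]

```text
clock: 0.52
ee_pos: [0.2509, -0.4625, 0.1971]
ee_rot: [-0.422, 0.906, 0.001, -0.0]
contact_force: [0.8, 0.6, 0.5]
opening: 0.0612
finger_force: 0.0
```

```bash
python3 -c "
from h import *
to(.499,-.077,.08,-81)"
```

```text
0.52 [ 0.2509 -0.4625  0.1971] -130.0 force [0.8 0.6 0.5] open 0.0612
units [-18.19   2.32   4.69] roll -9.81
```

Request:
send_rows:
  increments:
    - [[0.45,-1.4,0.2,0,-1.4],[0.45,-2.8,0.4,0,-2.8],[0.45,-4.2,0.6,0,-4.2],[0.45,-5.6,0.8,0,-5.6],[0.45,-7.0,1.0,0,-7.0]]

```text
clock: 0.93
ee_pos: [0.3451, -0.3129, 0.1974]
ee_rot: [-0.676, 0.737, 0.0, -0.0]
contact_force: [-0.1, -0.0, -0.3]
opening: 0.0293
finger_force: 0.0
```

```bash
python3 -c "
from h import *
to(.499,-.077,.08,-81)"
```

```text
0.93 [ 0.3451 -0.3129  0.1974] -95.0 force [-0.1 -0.  -0.3] open 0.0293
units [-9.93 -5.31  4.7 ] roll -2.8
```

Request:
send_rows:
  increments:
    - [[0.45,-1.4,-0.7,0,-0.7],[0.45,-2.8,-1.4,0,-1.4],[0.45,-4.2,-2.2,0,-2.1],[0.45,-5.6,-2.9,0.5,-2.8],[0.45,-7.0,-3.7,1.0,-2.8]]

```text
clock: 1.35
ee_pos: [0.4537, -0.1474, 0.1731]
ee_rot: [0.759, -0.651, 0.001, -0.001]
contact_force: [1.6, -0.7, -0.5]
opening: 0.0241
finger_force: 0.0
```

Request:
send_rows:
  increments:
    - [[0.45,0,0,0,0],[0.45,0,0,0,0],[0.45,0,0,0,0],[0.45,0,0,0,0],[0.45,0,0,0,0]]

```text
clock: 1.77
ee_pos: [0.4525, -0.1504, 0.1732]
ee_rot: [0.758, -0.652, 0.0, -0.0]
contact_force: [0.0, -0.1, -0.2]
opening: 0.0244
finger_force: 0.0
```

```bash
python3 -c "
from h import *
to(.499,-.077,.015,-81)"
```

```text
1.77 [ 0.4525 -0.1504  0.1732] -81.5 force [ 0.  -0.1 -0.2] open 0.0244
units [-2.63 -2.27  6.33] roll -0.09
```

Request:
send_rows:
  increments:
    - [[0.45,-1.3,-1.1,0,0],[0.45,-2.6,-2.25,0.5,0],[0.45,-2.6,-2.25,1.8,0],[0.45,-2.6,-2.25,3.0,0],[0.45,-2.6,-2.25,4.2,0]]

```text
clock: 2.18
ee_pos: [0.4991, -0.077, 0.0673]
ee_rot: [0.758, -0.652, 0.001, -0.001]
contact_force: [0.1, 0.1, -1.4]
opening: 0.0241
finger_force: 0.0
```

```bash
python3 -c "
from h import *
cv2.imwrite('pics/w1.png',read_camera('wrist')[...,::-1])
to(.499,-.077,.015,-81)"
```

```text
2.23 [ 0.4941 -0.0774  0.0613] -81.5 force [-2.   0.6 -4.5] open 0.024
units [ 0.02 -0.22  1.85] roll -0.11
```

View pics/w1.png

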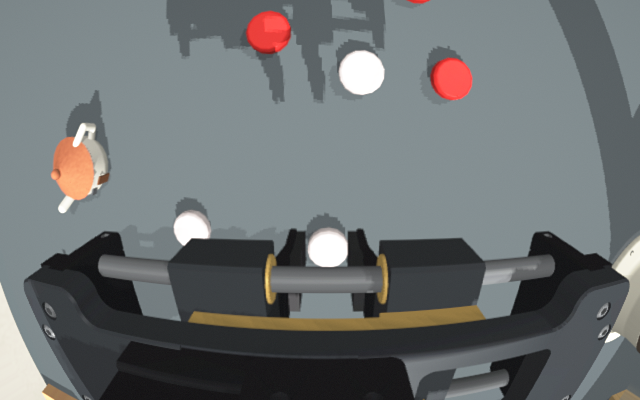

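The wrist view shows stone A at (361,72), C at (192,229), and B at (328,247) between the fingers. I'll check these positions with the fisheye model.

```bash
cat >> h.py <<'E'
def wbp(uv,z,c=None):
    c=c or camera_info('wrist');K=c['camera_matrix'];R=cv2.Rodrigues(c['rvec'])[0]
    v=(np.array(uv)-K[:2,2])/K[0,0];th=np.linalg.norm(v);d=R.T@np.append(v/th*np.sin(th),np.cos(th))
    o=-R.T@c['tvec'];return (o+d*(z-o[2])/d[2])[:2].round(4)
E
python3 -c "
from h import *
to(.499,-.077,.015,-81)
for p in((361,72),(192,229),(328,247)):print(wbp(p,.01))"
```

```text
2.23 [ 0.4941 -0.0774  0.0613] -81.5 force [-2.   0.6 -4.5] open 0.024
units [ 0.02 -0.22  1.85] roll -0.11
[ 0.4827 -0.1862]
[ 0.6067 -0.0392]
[ 0.4862 -0.0419]
```

Request:
send_rows:
  increments:
    - [[0.45,0,0,0,0],[0.45,0,0,0,0],[0.45,0,0,0,0],[0.45,0,0,0,0],[0.45,0,0,0,0]]

```text
clock: 2.65
ee_pos: [0.4999, -0.0768, 0.0696]
ee_rot: [0.758, -0.652, 0.001, -0.001]
contact_force: [-0.7, 0.6, -0.4]
opening: 0.024
finger_force: 0.0
```

```bash
python3 -c "
from h import *
to(.499,-.077,.015,-81)"
```

```text
2.65 [ 0.4999 -0.0768  0.0696] -81.4 force [-0.7  0.6 -0.4] open 0.024
units [0.   0.05 2.18] roll -0.07
```

Request:
send_rows:
  increments:
    - [[0.45,0,0,0.6,0],[0.45,0,0,1.2,0],[0.45,0,0,1.7,0],[0.45,0,0,2.0,0],[0.45,0,0,2.15,0]]

```text
clock: 3.07
ee_pos: [0.4986, -0.0767, 0.0138]
ee_rot: [0.758, -0.652, -0.0, 0.0]
contact_force: [0.2, 0.1, 0.4]
opening: 0.0239
finger_force: 0.0
```

Request:
send_rows:
  increments:
    - [[0.45,-0.15,0,0,0],[0.45,-0.4,0,0,0],[0.45,-0.7,0,0,0],[0.45,-1.1,0,0,0],[0.45,-1.6,0,0,0]]

```text
clock: 3.48
ee_pos: [0.493, -0.0362, 0.0147]
ee_rot: [0.758, -0.652, 0.0, -0.001]
contact_force: [0.3, 1.4, 0.3]
opening: 0.024
finger_force: 0.0
```

```bash
python3 -c "
from h import *
to(.4536,.226,.015,-81.4)
im=read_camera('side')
for b in blobs('side',im):print(*b)"
```

```text
3.48 [ 0.493  -0.0362  0.0147] -81.4 force [0.3 1.4 0.3] open 0.024
units [-1.061e+01 -2.000e-02 -1.000e-02] roll 0.01
[ 0.8 12.8] 28 [-1.335   2.5059]
[77.9 56. ] 277 [-0.4192  1.3244]
[320.1  50.4] 148 [0.6941 1.4536]
[24.4 90.8] 59 [-0.4178  0.7958]
[269.9 112.5] 85 [0.4705 0.5547]
[ 18.3 172.2] 38 [-0.1331  0.1291]
[329.2 200.4] 189 [ 0.6181 -0.0316]
[272.5 202.2] 194 [ 0.4909 -0.0362]
[389.2 211.9] 273 [ 0.7443 -0.0856]
[269.5 241. ] 236 [ 0.4882 -0.1882]
[388.2 266.9] 395 [ 0.7058 -0.2786]
[301.2 300.5] 54 [ 0.5448 -0.3631]
[381.1 318.8] 35 [ 0.6694 -0.4108]
```

```bash
python3 -c "
from h import *
a=read_camera('side')[130:280,180:400];b=read_camera('scene')[130:270,250:520]
cv2.imwrite('pics/c1.png',np.vstack([cv2.resize(a,(700,300)),cv2.resize(b,(700,300))])[...,::-1])
to(.4536,.226,.015,-81.4)"
```

```text
3.63 [ 0.493  -0.0359  0.0146] -81.2 force [ 0.4 -0.1  0.1] open 0.0238
units [-1.059e+01 -4.000e-02 -1.000e-02] roll 0.04
```

View pics/c1.png

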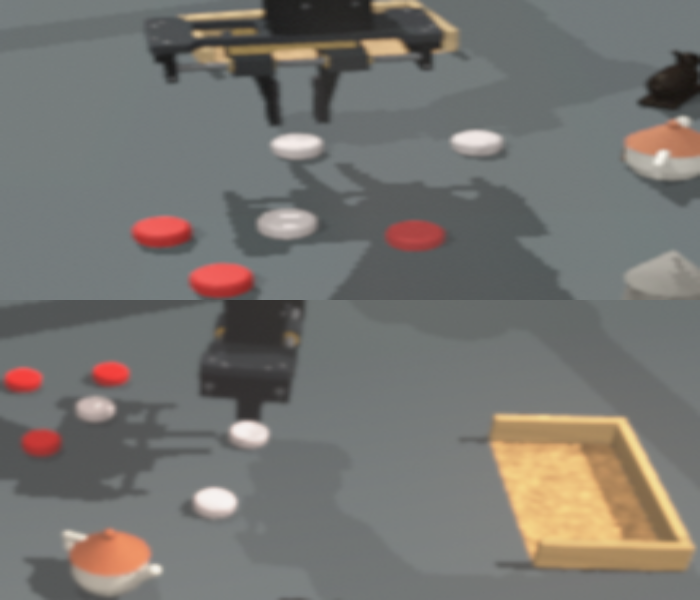

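The images show the fingertips above and behind stone B, although the state reads a tip height of 4 mm. I'll triangulate the tips.

```bash
python3 -c "
from h import *
from scipy.optimize import least_squares as ls
s=ctrl.sense();print(s['ee_pos'],s['joint_positions'].round(3))
p=s['ee_pos']-[0,0,.011]
print(proj('side',p),proj('scene',p))
a=(273.6,189.5);b=(346.,186.)
g=lambda p:np.concatenate([proj('side',p)[0]-a,proj('scene',p)[0]-b])
w=ls(g,[.5,0,.01]);print(w.x,w.fun)
print(camera_info('wrist')['tvec'],(-cv2.Rodrigues(camera_info('wrist')['rvec'])[0].T@camera_info('wrist')['tvec']))"
```

```text
[ 0.49296876 -0.03588619  0.01461869] [ 0.257  0.389 -0.538  0.    -0.643 -0.103]
[[273.50458449 204.21100533]] [[344.79419086 192.19572277]]
[ 0.49726819 -0.02971622  0.03227209] [ 1.54827005  2.10735041  1.51173311 -2.31105857]
[0.4813519  0.12448017 0.24446728] [ 0.50408634 -0.11279735  0.20033206]
```

Request:
send_rows:
  increments:
    - [[0.45,0.4,0,0,0],[0.45,0.9,0,0,0],[0.45,1.4,0,0,0],[0.45,1.8,0,0,0],[0.45,1.8,0,0,0]]

```text
clock: 4.05
ee_pos: [0.4998, -0.0835, 0.014]
ee_rot: [0.758, -0.653, 0.0, -0.0]
contact_force: [-0.3, 0.6, 1.0]
opening: 0.0238
finger_force: 0.0
```

Request:
send_rows:
  increments:
    - [[0.45,0,0,0,0],[0.45,0,0,0,0],[0.45,0,0,0,0],[0.45,0,0,0,0],[0.45,0,0,0,0]]

```text
clock: 4.47
ee_pos: [0.4996, -0.0813, 0.0141]
ee_rot: [0.759, -0.651, 0.0, -0.0]
contact_force: [-0.5, -0.3, 0.1]
opening: 0.0239
finger_force: 0.0
```

```bash
python3 -c "
from h import *
to(.499,-.077,.015,-81.4)
c=camera_info('wrist');im=read_camera('wrist')
for _ in range(4):
    read_camera('side');print(ctrl.sense()['ee_pos'].round(4),ctrl.sense()['contact_force'].round(1))
a=read_camera('side')[150:260,200:400];b=read_camera('scene')[130:240,270:470]
o=np.zeros((590,800,3),np.uint8);o[:220,:400]=cv2.resize(a,(400,220));o[:220,400:]=cv2.resize(b,(400,220));o[220:]=cv2.resize(im[:296],(800,370))
cv2.imwrite('pics/c2.png',o[...,::-1])
f=im.astype(int);m=((f.min(2)>165)&(f.max(2)-f.min(2)<45)).astype(np.uint8)
N,_,s,ce=cv2.connectedComponentsWithStats(m)
for i in range(1,N):
    if 300<s[i,4]<4000:print(ce[i].round(1),s[i],wbp(ce[i],.011,c))
"
```

```text
4.47 [ 0.4996 -0.0813  0.0141] -81.3 force [-0.5 -0.3  0.1] open 0.0239
units [-0.17 -0.   -0.04] roll 0.02
[ 0.4995 -0.0813  0.0141] [-0.1  0.3  0.3]
[ 0.4996 -0.0814  0.0141] [ 1.  -0.6  0.3]
[ 0.4996 -0.0814  0.0141] [-0.3 -0.8 -0.9]
[ 0.4995 -0.0814  0.0141] [ 0.2 -1.   0.9]
[370.6  68.4] [ 342   41   57   55 2469] [ 0.4881 -0.1869]
[ 51.9 168.9] [  31  135   38   83 1059] [ 0.7368 -0.0925]
[160.  251.3] [145 242  32  19 466] [ 0.6203 -0.0417]
[623.8 334. ] [ 605  289   35   77 1245] [0.0714 0.0283]
[327.2 298.6] [305 293  46  15 512] [ 0.4899 -0.0265]
```

View pics/c2.png

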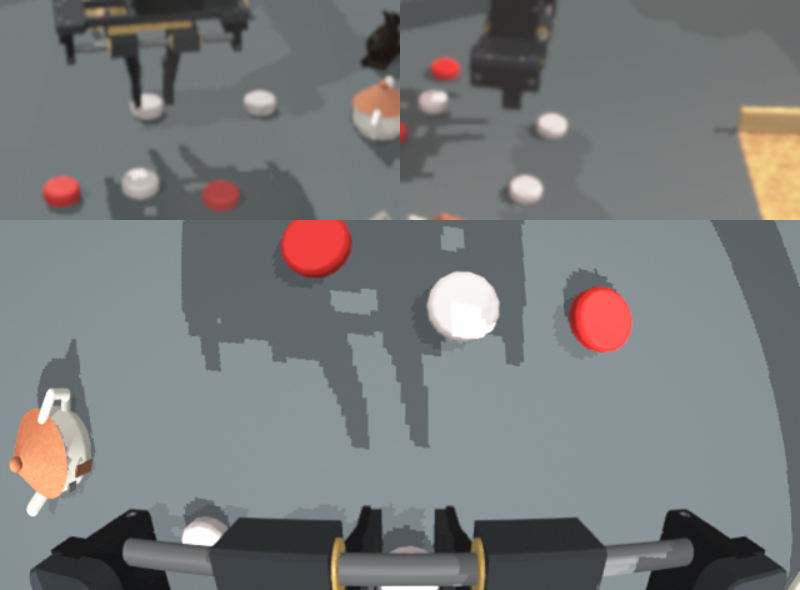

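```bash
python3 -c "
from h import *
from scipy.optimize import least_squares as ls
a=(276.,202.5);b=(326.,183.5)
g=lambda p:np.concatenate([proj('side',p)[0]-a,proj('scene',p)[0]-b])
w=ls(g,[.5,0,.01]);print(w.x,w.fun)
p=ctrl.sense()['ee_pos']
for z in(.003,.014,.03):print(z,proj('side',[p[0],p[1],z]),proj('scene',[p[0],p[1],z]))"
```

```text
[ 0.50182937 -0.07834721  0.02920933] [ 0.97521167  1.27674982  1.0034151  -1.46768078]
0.003 [[276.18475086 215.05766275]] [[325.66008147 190.35213787]]
0.014 [[276.05839805 210.6770496 ]] [[325.79564893 186.57212822]]
0.03 [[275.87221024 204.22197587]] [[325.99551315 180.99934061]]
```

The tips are really about 28 mm up, so the reported height doesn't match. I'll descend carefully while watching the force.

Request:
send_rows:
  increments:
    - [[0.45,0,0,0.1,0],[0.45,0,0,0.25,0],[0.45,0,0,0.4,0],[0.45,0,0,0.5,0],[0.45,0,0,0.6,0]]

```text
clock: 5.23
ee_pos: [0.4993, -0.0817, -0.0015]
ee_rot: [0.758, -0.652, -0.0, 0.0]
contact_force: [-0.2, 0.2, 0.6]
opening: 0.0235
finger_force: 0.0
```

```bash
python3 -c "
from h import *
to(.499,-.077,.015,-81.4)
a=read_camera('side')[150:260,200:400];b=read_camera('scene')[130:240,270:470]
cv2.imwrite('pics/c3.png',np.hstack([cv2.resize(a,(400,220)),cv2.resize(b,(400,220))])[...,::-1])"
```

```text
5.23 [ 0.4993 -0.0817 -0.0015] -81.4 force [-0.2  0.2  0.6] open 0.0235
units [-0.19 -0.02 -0.66] roll 0.01
```

View pics/c3.png

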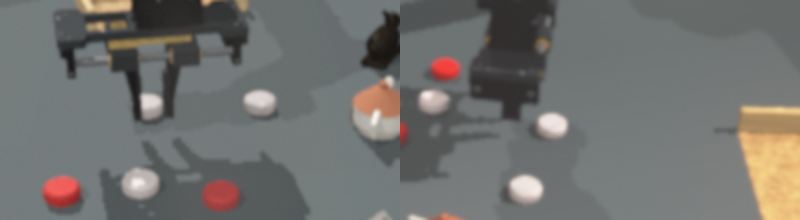

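Side tips are now at crop row 118 and the shadow gap is shrinking. They're still about 13 mm up, so I'll keep going.

Request:
send_rows:
  increments:
    - [[0.45,0,0,0.08,0],[0.45,0,0,0.16,0],[0.45,0,0,0.24,0],[0.45,0,0,0.3,0],[0.45,0,0,0.3,0]]

```text
clock: 5.75
ee_pos: [0.4993, -0.0816, -0.0088]
ee_rot: [0.758, -0.652, -0.0, 0.0]
contact_force: [0.4, 0.4, 0.4]
opening: 0.0238
finger_force: 0.0
```

Request:
send_rows:
  increments:
    - [[0.45,0,0,0.02,0],[0.45,0,0,0.05,0],[0.45,0,0,0.07,0],[0.45,0,0,0.1,0],[0.45,0,0,0.1,0]]

```text
clock: 6.17
ee_pos: [0.4995, -0.0816, -0.011]
ee_rot: [0.758, -0.652, -0.0, 0.0]
contact_force: [-0.1, -0.5, -0.5]
opening: 0.0237
finger_force: 0.0
```

Request:
send_rows:
  increments:
    - [[0.45,0,0,0.02,0],[0.45,0,0,0.04,0],[0.45,0,0,0.06,0],[0.45,0,0,0.08,0],[0.45,0,0,0.08,0]]

```text
clock: 6.58
ee_pos: [0.4995, -0.0816, -0.013]
ee_rot: [0.758, -0.652, -0.0, 0.0]
contact_force: [0.2, -0.1, -0.0]
opening: 0.0237
finger_force: 0.0
```

Request:
send_rows:
  increments:
    - [[0.45,0,0,0.02,0],[0.45,0,0,0.04,0],[0.45,0,0,0.06,0],[0.45,0,0,0.08,0],[0.45,0,0,0.08,0]]

```text
clock: 7.0
ee_pos: [0.4994, -0.0816, -0.0151]
ee_rot: [0.758, -0.652, -0.0, 0.0]
contact_force: [-0.2, -0.5, -0.2]
opening: 0.0241
finger_force: 0.0
```

Request:
send_rows:
  increments:
    - [[0.45,0,0,0.02,0],[0.45,0,0,0.04,0],[0.45,0,0,0.06,0],[0.45,0,0,0.08,0],[0.45,0,0,0.08,0]]

```text
clock: 7.42
ee_pos: [0.4994, -0.0816, -0.0171]
ee_rot: [0.758, -0.652, -0.0, 0.0]
contact_force: [-0.3, -0.4, -0.7]
opening: 0.0238
finger_force: 0.0
```

```bash
python3 -c "
from h import *
to(.4536,.226,-.015,-81.4)
a=read_camera('side')[150:260,200:400];b=read_camera('scene')[130:240,270:470]
cv2.imwrite('pics/c4.png',np.hstack([cv2.resize(a,(400,220)),cv2.resize(b,(400,220))])[...,::-1])"
```

```text
7.42 [ 0.4994 -0.0816 -0.0171] -81.3 force [-0.3 -0.4 -0.7] open 0.0238
units [-12.44  -0.04  -0.08] roll 0.01
```

View pics/c4.png

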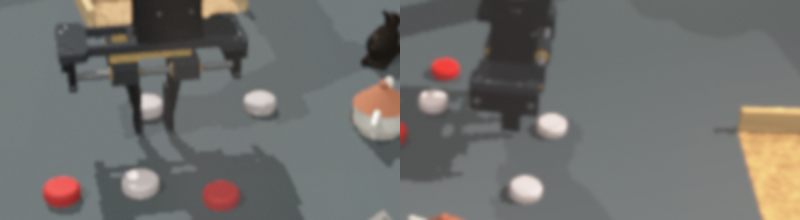

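The tips are now just above the slate: side crop (138,133) meets its shadow. I'll raise slightly and start pushing B.

Request:
send_rows:
  increments:
    - [[0.45,-0.2,0,-0.1,0],[0.45,-0.5,0,-0.1,0],[0.45,-0.8,0,-0.1,0],[0.45,-1.2,0,-0.1,0],[0.45,-1.7,0,-0.1,0]]

```text
clock: 7.93
ee_pos: [0.4929, -0.0387, -0.0144]
ee_rot: [0.758, -0.652, 0.0, -0.0]
contact_force: [0.8, -0.4, 0.7]
opening: 0.0238
finger_force: 0.2
```

Request:
send_rows:
  increments:
    - [[0.45,-0.6,0,0,0],[0.45,-1.2,0,0,0],[0.45,-1.8,0,0,0],[0.45,-2.4,0,0,0],[0.45,-2.9,0,0,0]]

```text
clock: 8.35
ee_pos: [0.4818, 0.0338, -0.0143]
ee_rot: [0.759, -0.651, 0.0, -0.0]
contact_force: [0.6, -0.1, 0.7]
opening: 0.0241
finger_force: 0.1
```

```bash
python3 -c "
from h import *
to(.4536,.226,-.0146,-81.4)
for n in('side','scene'):
    im=read_camera(n)
    for b in blobs(n,im):
        if .4<b[2][0]<.65 and -.2<b[2][1]<.4: print(n,*b)"
```

```text
8.35 [ 0.4818  0.0338 -0.0143] -81.3 force [ 0.6 -0.1  0.7] open 0.0241
units [-7.77 -0.05  0.01] roll 0.03
side [268.9 183.2] 111 [0.4805 0.0552]
side [329.5 200.2] 181 [ 0.6188 -0.031 ]
side [269.1 241. ] 247 [ 0.4872 -0.1882]
scene [286.3 179.3] 154 [ 0.4939 -0.184 ]
scene [386.8 196.9] 148 [0.4871 0.0638]
scene [333.1 224.2] 208 [ 0.6254 -0.0274]
```

B is riding in the cradle. Continuing.

Request:
send_rows:
  increments:
    - [[0.45,-0.4,0,0,0],[0.45,-1.0,0,0,0],[0.45,-1.6,0,0,0],[0.45,-2.2,0,0,0],[0.45,-2.8,0,0,0]]

```text
clock: 8.87
ee_pos: [0.4714, 0.102, -0.0144]
ee_rot: [0.758, -0.652, -0.0, 0.0]
contact_force: [-1.1, -0.1, 0.1]
opening: 0.0241
finger_force: 0.2
```

Request:
send_rows:
  increments:
    - [[0.45,-0.6,0,0,0],[0.45,-1.2,0,0,0],[0.45,-1.8,0,0,0],[0.45,-2.4,0,0,0],[0.45,-2.9,0,0,0]]

```text
clock: 9.28
ee_pos: [0.4605, 0.174, -0.0144]
ee_rot: [0.758, -0.652, 0.0, -0.0]
contact_force: [-0.2, -0.1, 0.2]
opening: 0.0238
finger_force: 0.2
```

Request:
send_rows:
  increments:
    - [[0.45,-0.5,0,0,0],[0.45,-1.0,0,0,0],[0.45,-1.4,0,0,0],[0.45,-1.7,0,0,0],[0.45,-1.9,0,0,0]]

```text
clock: 9.7
ee_pos: [0.4535, 0.2208, -0.0145]
ee_rot: [0.759, -0.652, 0.0, -0.0]
contact_force: [-0.5, -0.1, 0.8]
opening: 0.0241
finger_force: 0.2
```

```bash
python3 -c "
from h import *
to(.4536,.226,-.0146,-81.4)
for n in('side','scene'):
    im=read_camera(n)
    for b in blobs(n,im):
        if .4<b[2][0]<.65 and -.2<b[2][1]<.4: print(n,*b)"
```

```text
9.7 [ 0.4535  0.2208 -0.0145] -81.3 force [-0.5 -0.1  0.8] open 0.0241
units [-0.2  -0.03  0.01] roll 0.02
side [260.1 151.3] 80 [0.4517 0.2428]
side [329.3 200.2] 186 [ 0.6184 -0.0309]
side [269.9 241.1] 238 [ 0.4889 -0.1885]
scene [286.1 180.2] 139 [ 0.4977 -0.1831]
scene [520.6 238.8] 242 [0.5454 0.3611]
scene [468.4 205.1] 110 [0.4584 0.2481]
scene [333. 224.] 216 [ 0.6251 -0.0278]
```

Request:
send_rows:
  increments:
    - [[0.45,0.3,0,0,0],[0.45,0.8,0,-0.2,0],[0.45,1.4,0,-1.0,0],[0.45,2.4,0,-2.0,-0.2],[0.45,3.6,-0.5,-2.6,-0.4]]

```text
clock: 10.22
ee_pos: [0.4784, 0.1308, 0.0525]
ee_rot: [0.77, -0.638, -0.0, 0.0]
contact_force: [0.4, 0.7, 0.2]
opening: 0.0242
finger_force: 0.0
```

```bash
python3 -c "
from h import *
to(.628,-.073,-.014,-79.4)"
```

```text
10.22 [0.4784 0.1308 0.0525] -79.2 force [0.4 0.7 0.2] open 0.0242
units [ 9.13 -4.36  2.66] roll 0.03
```

Request:
send_rows:
  increments:
    - [[0.45,1.0,-0.5,0,0],[0.45,2.2,-1.0,0,0],[0.45,3.4,-1.6,0,0],[0.45,4.6,-2.2,0,0],[0.45,5.8,-2.8,0,0]]

```text
clock: 10.63
ee_pos: [0.5751, -0.0, 0.051]
ee_rot: [0.769, -0.639, -0.0, 0.0]
contact_force: [0.3, 1.4, -1.1]
opening: 0.0238
finger_force: 0.0
```

Request:
send_rows:
  increments:
    - [[0.45,1.2,-0.6,0,0],[0.45,2.3,-1.1,0,0],[0.45,3.0,-1.4,0,0],[0.45,3.2,-1.5,0,0],[0.45,3.2,-1.5,0,0]]

```text
clock: 11.05
ee_pos: [0.6264, -0.0711, 0.0503]
ee_rot: [0.768, -0.64, -0.0, 0.0]
contact_force: [0.1, 0.1, 0.8]
opening: 0.024
finger_force: 0.0
```

```bash
python3 -c "
from h import *
to(.628,-.073,-.014,-79.4)"
```

```text
11.05 [ 0.6264 -0.0711  0.0503] -79.6 force [0.1 0.1 0.8] open 0.024
units [ 0.09 -0.05  2.57] roll -0.03
```

Request:
send_rows:
  increments:
    - [[0.45,0.1,0,0.6,0],[0.45,0.1,0,1.3,0],[0.45,0.1,0,1.9,0],[0.45,0.1,0,2.3,0],[0.45,0.1,0,2.5,0]]

```text
clock: 11.47
ee_pos: [0.6254, -0.0704, -0.0133]
ee_rot: [0.77, -0.638, -0.001, 0.001]
contact_force: [0.0, 0.0, -0.2]
opening: 0.0241
finger_force: 0.0
```

```bash
python3 -c "
from h import *
to(.566,.258,-.014,-79.4)
a=read_camera('side')[140:250,250:450];b=read_camera('scene')[180:290,240:440]
cv2.imwrite('pics/c5.png',np.hstack([cv2.resize(a,(400,220)),cv2.resize(b,(400,220))])[...,::-1])"
```

```text
11.47 [ 0.6254 -0.0704 -0.0133] -79.3 force [ 0.   0.  -0.2] open 0.0241
units [-13.35  -0.1    0.04] roll 0.02
```

View pics/c5.png

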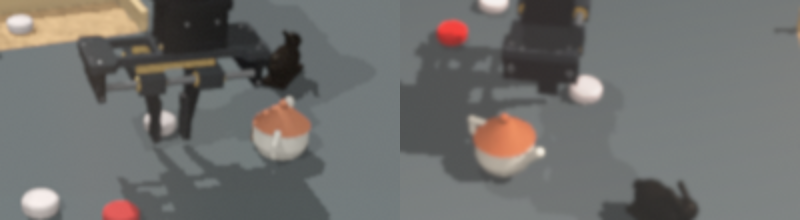

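The teapot is clear and the tips straddle C correctly (side crop, mid x 171). Pushing C.

Request:
send_rows:
  increments:
    - [[0.45,-0.2,0,0,0],[0.45,-0.4,0,0,0],[0.45,-0.7,0,0,0],[0.45,-1.1,0,0,0],[0.45,-1.6,0,0,0]]

```text
clock: 11.98
ee_pos: [0.6207, -0.0311, -0.0106]
ee_rot: [0.77, -0.638, 0.001, -0.001]
contact_force: [0.4, -2.2, 3.3]
opening: 0.0241
finger_force: 1.7
```

Request:
send_rows:
  increments:
    - [[0.45,-0.6,0,0,0],[0.45,-1.2,0,0,0],[0.45,-1.8,0,0,0],[0.45,-2.4,0,0,0],[0.45,-2.9,0,0,0]]

```text
clock: 12.4
ee_pos: [0.607, 0.0415, -0.0107]
ee_rot: [0.77, -0.638, 0.001, -0.001]
contact_force: [0.1, -1.9, 4.8]
opening: 0.024
finger_force: 2.3
```

```bash
python3 -c "
from h import *
to(.566,.258,-.014,-79.4)
for n in('side','scene'):
    im=read_camera(n)
    for b in blobs(n,im):
        if .4<b[2][0]<.68 and -.2<b[2][1]<.4: print(n,*b)"
```

```text
12.4 [ 0.607   0.0415 -0.0107] -79.3 force [ 0.1 -1.9  4.8] open 0.024
units [-8.82 -0.    0.13] roll 0.03
side [259.4 151.4] 115 [0.4496 0.2424]
side [322.2 182.9] 102 [0.6082 0.0534]
side [269.4 240.6] 264 [ 0.4879 -0.1869]
scene [286.7 179.7] 172 [ 0.4951 -0.1825]
scene [466.9 204.6] 143 [0.4575 0.2446]
scene [516.1 239. ] 147 [0.5494 0.3519]
scene [376.1 230.5] 110 [0.6166 0.0658]
```

The upward force and the short distance to the stone suggest the tips are riding on the rim. I'll back off, lower, and try again.

Request:
send_rows:
  increments:
    - [[0.45,0.2,0,0,0],[0.45,0.5,0,0,0],[0.45,0.8,0,0,0],[0.45,0.9,0,0,0],[0.45,0.9,0,0,0]]

```text
clock: 12.92
ee_pos: [0.61, 0.0165, -0.0127]
ee_rot: [0.769, -0.639, -0.001, 0.001]
contact_force: [-0.6, -0.2, 0.7]
opening: 0.0238
finger_force: 0.0
```

Request:
send_rows:
  increments:
    - [[0.45,0,0,0.05,0],[0.45,0,0,0.1,0],[0.45,0,0,0.15,0],[0.45,0,0,0.2,0],[0.45,0,0,0.2,0]]

```text
clock: 13.33
ee_pos: [0.6103, 0.0176, -0.0174]
ee_rot: [0.77, -0.638, -0.0, 0.0]
contact_force: [0.4, 0.6, -0.3]
opening: 0.0238
finger_force: 0.0
```

```bash
python3 -c "
from h import *
to(.566,.258,-.018,-79.4)
for n in('side','scene'):
    im=read_camera(n)
    for b in blobs(n,im):
        if .58<b[2][0]<.68 and -.2<b[2][1]<.2: print(n,*b)"
```

```text
13.33 [ 0.6103  0.0176 -0.0174] -79.3 force [ 0.4  0.6 -0.3] open 0.0238
units [-9.78 -0.04  0.02] roll 0.01
side [323.7 182.1] 79 [0.6119 0.0574]
scene [375.2 229.2] 167 [0.613 0.063]
```

Request:
send_rows:
  increments:
    - [[0.45,0,0,0.03,0],[0.45,0,0,0.06,0],[0.45,0,0,0.09,0],[0.45,0,0,0.12,0],[0.45,0,0,0.12,0]]

```text
clock: 13.85
ee_pos: [0.6105, 0.0175, -0.0201]
ee_rot: [0.77, -0.638, -0.0, 0.0]
contact_force: [0.1, 0.0, 0.4]
opening: 0.024
finger_force: 0.0
```

Request:
send_rows:
  increments:
    - [[0.45,0,0,0.02,0],[0.45,0,0,0.04,0],[0.45,0,0,0.06,0],[0.45,0,0,0.08,0],[0.45,0,0,0.08,0]]

```text
clock: 14.27
ee_pos: [0.6105, 0.0175, -0.0221]
ee_rot: [0.77, -0.638, -0.0, 0.0]
contact_force: [0.3, 0.0, -0.0]
opening: 0.0239
finger_force: 0.0
```

Request:
send_rows:
  increments:
    - [[0.45,-0.2,0,0,0],[0.45,-0.4,0,0,0],[0.45,-0.7,0,0,0],[0.45,-1.1,0,0,0],[0.45,-1.6,0,0,0]]

```text
clock: 14.68
ee_pos: [0.603, 0.0577, -0.0219]
ee_rot: [0.77, -0.639, 0.0, -0.0]
contact_force: [0.2, -0.6, 0.7]
opening: 0.0239
finger_force: 0.1
```

Request:
send_rows:
  increments:
    - [[0.45,-0.6,0,0,0],[0.45,-1.2,0,0,0],[0.45,-1.8,0,0,0],[0.45,-2.4,0,0,0],[0.45,-2.9,0,0,0]]

```text
clock: 15.1
ee_pos: [0.5894, 0.1302, -0.0219]
ee_rot: [0.77, -0.638, 0.0, -0.0]
contact_force: [-0.5, -0.3, 0.0]
opening: 0.0243
finger_force: 0.1
```

```bash
python3 -c "
from h import *
to(.566,.258,-.022,-79.4)
for n in('side','scene'):
    im=read_camera(n)
    for b in blobs(n,im):
        if .4<b[2][0]<.68 and -.2<b[2][1]<.4: print(n,*b)"
```

```text
15.1 [ 0.5894  0.1302 -0.0219] -79.3 force [-0.5 -0.3  0. ] open 0.0243
units [-5.2  -0.03  0.01] roll 0.03
side [259.4 151.4] 115 [0.4496 0.2424]
side [312.6 164.7] 76 [0.5902 0.1552]
side [269.4 240.6] 264 [ 0.4879 -0.1869]
scene [286.7 179.7] 172 [ 0.4951 -0.1825]
scene [466.9 204.6] 143 [0.4575 0.2446]
scene [448.  241.3] 84 [0.603 0.216]
scene [422.2 236.4] 70 [0.6045 0.1624]
```

Clean push. Finishing C.

Request:
send_rows:
  increments:
    - [[0.45,-0.4,0,0,0],[0.45,-1.0,0,0,0],[0.45,-1.6,0,0,0],[0.45,-2.2,0,0,0],[0.45,-2.8,0,0,0]]

```text
clock: 15.62
ee_pos: [0.5765, 0.1985, -0.022]
ee_rot: [0.77, -0.638, -0.0, -0.0]
contact_force: [-0.2, 0.6, -0.7]
opening: 0.0239
finger_force: 0.1
```

Request:
send_rows:
  increments:
    - [[0.45,-0.6,0,0,0],[0.45,-1.1,0,0,0],[0.45,-1.6,0,0,0],[0.45,-2.0,0,0,0],[0.45,-2.2,0,0,0]]

```text
clock: 16.03
ee_pos: [0.5665, 0.2527, -0.0219]
ee_rot: [0.77, -0.638, 0.0, -0.0]
contact_force: [0.9, -0.9, 0.5]
opening: 0.024
finger_force: 0.1
```

```bash
python3 -c "
from h import *
to(.566,.258,-.022,-79.4)
for n in('side','scene'):
    im=read_camera(n)
    for b in blobs(n,im):
        if .4<b[2][0]<.68 and -.2<b[2][1]<.4: print(n,*b)"
```

```text
16.03 [ 0.5665  0.2527 -0.0219] -79.3 force [ 0.9 -0.9  0.5] open 0.024
units [-0.21 -0.02  0.  ] roll 0.03
side [252.5 135. ] 51 [0.4244 0.3604]
side [302.1 145.9] 62 [0.5671 0.2776]
side [259.4 151.4] 115 [0.4496 0.2424]
side [269.1 241.1] 241 [ 0.4873 -0.1887]
scene [286.  179.4] 150 [ 0.4945 -0.1844]
scene [434.6 260.6] 28 [0.6719 0.1963]
```

Request:
send_rows:
  increments:
    - [[0.45,0.3,0,0,0],[0.45,0.8,0,-0.2,0],[0.45,1.4,0,-1.2,0],[0.45,2.4,0,-2.2,0],[0.45,3.8,0.5,-2.8,0]]

```text
clock: 16.55
ee_pos: [0.5753, 0.155, 0.0509]
ee_rot: [0.77, -0.638, 0.002, -0.002]
contact_force: [1.8, -0.3, 1.2]
opening: 0.024
finger_force: 0.0
```

```bash
python3 -c "
from h import *
to(.487,-.231,-.0165,-92.2)"
```

```text
16.55 [0.5753 0.155  0.0509] -79.2 force [ 1.8 -0.3  1.2] open 0.024
units [14.51  6.37  2.65] roll 2.59
```

Request:
send_rows:
  increments:
    - [[0.45,1.2,0.5,0,0],[0.45,2.5,1.1,0,0],[0.45,3.8,1.7,0,0],[0.45,5.1,2.2,0,0],[0.45,6.4,2.8,0,0]]

```text
clock: 16.97
ee_pos: [0.5319, -0.0181, 0.0487]
ee_rot: [0.769, -0.639, 0.0, -0.0]
contact_force: [0.9, 0.9, 0.1]
opening: 0.0242
finger_force: 0.0
```

Request:
send_rows:
  increments:
    - [[0.45,1.3,0.6,0,0],[0.45,2.6,1.2,0,0.5],[0.45,3.9,1.8,0,1.2],[0.45,5.2,2.3,0,2.0],[0.45,6.3,2.7,0,2.6]]

```text
clock: 17.38
ee_pos: [0.4935, -0.1856, 0.0486]
ee_rot: [-0.69, 0.724, 0.0, -0.0]
contact_force: [0.3, 0.8, -0.8]
opening: 0.0241
finger_force: 0.0
```

Request:
send_rows:
  increments:
    - [[0.45,0.4,0,0,0],[0.45,0.8,0,0,0],[0.45,0.8,0,0,0],[0.45,0.8,0,0,0],[0.45,0.8,0,0,0]]

```text
clock: 17.8
ee_pos: [0.4948, -0.2015, 0.0481]
ee_rot: [-0.693, 0.721, 0.0, 0.0]
contact_force: [1.3, 0.4, 0.5]
opening: 0.0237
finger_force: 0.0
```

```bash
python3 -c "
from h import *
to(.487,-.231,-.0165,-92.2)"
```

```text
17.8 [ 0.4948 -0.2015  0.0481] -92.3 force [1.3 0.4 0.5] open 0.0237
units [1.19 0.27 2.58] roll -0.02
```

Request:
send_rows:
  increments:
    - [[0.45,0.6,0.15,0,0],[0.45,1.2,0.3,0,0],[0.45,1.2,0.3,0.4,0],[0.45,1.2,0.3,1.1,0],[0.45,1.2,0.3,1.8,0]]

```text
clock: 18.22
ee_pos: [0.4868, -0.2308, 0.0028]
ee_rot: [-0.693, 0.721, -0.001, 0.001]
contact_force: [-0.1, 0.1, -0.2]
opening: 0.0243
finger_force: 0.0
```

Request:
send_rows:
  increments:
    - [[0.45,0,0,0.2,0],[0.45,0,0,0.4,0],[0.45,0,0,0.6,0],[0.45,0,0,0.7,0],[0.45,0,0,0.7,0]]

```text
clock: 18.63
ee_pos: [0.4861, -0.2315, -0.0146]
ee_rot: [-0.693, 0.721, 0.0, -0.0]
contact_force: [-0.6, 0.3, 0.7]
opening: 0.0236
finger_force: 0.0
```

```bash
python3 -c "
from h import *
to(.505,.242,-.0175,-92.2)"
```

```text
18.63 [ 0.4861 -0.2315 -0.0146] -92.3 force [-0.6  0.3  0.7] open 0.0236
units [-1.896e+01  1.000e-02  1.200e-01] roll -0.02
```

Request:
send_rows:
  increments:
    - [[0.45,-0.2,0,0.05,0],[0.45,-0.4,0,0.1,0],[0.45,-0.7,0,0.1,0],[0.45,-1.1,0,0.1,0],[0.45,-1.6,0,0.1,0]]

```text
clock: 19.05
ee_pos: [0.4878, -0.1911, -0.0167]
ee_rot: [-0.692, 0.722, -0.0, 0.0]
contact_force: [-0.0, -0.8, -0.2]
opening: 0.024
finger_force: 0.2
```

Request:
send_rows:
  increments:
    - [[0.45,-0.6,0,0,0],[0.45,-1.2,0,0,0],[0.45,-1.8,0,0,0],[0.45,-2.4,0,0,0],[0.45,-3.0,0,0,0]]

```text
clock: 19.47
ee_pos: [0.4907, -0.1152, -0.0167]
ee_rot: [-0.693, 0.721, -0.0, 0.0]
contact_force: [0.2, -1.0, -1.1]
opening: 0.0241
finger_force: 0.2
```

```bash
python3 -c "
from h import *
to(.505,.242,-.0175,-92.2)
for n in('side','scene'):
    im=read_camera(n)
    for b in blobs(n,im):
        if .4<b[2][0]<.68 and -.2<b[2][1]<.4: print(n,*b)"
```

```text
19.47 [ 0.4907 -0.1152 -0.0167] -92.3 force [ 0.2 -1.  -1.1] open 0.0241
units [-14.3    0.     0.03] roll -0.02
side [268.5 143.4] 86 [0.4728 0.2967]
side [300.5 146.3] 100 [0.5626 0.275 ]
side [271.8 215.4] 145 [ 0.4906 -0.0925]
scene [324.7 188. ] 169 [ 0.4992 -0.0843]
scene [466.8 204.6] 148 [0.4577 0.2443]
scene [479.  236.3] 151 [0.5654 0.2769]
scene [524.2 255.6] 219 [0.5986 0.3673]
```

Request:
send_rows:
  increments:
    - [[0.45,-0.4,0,0,0],[0.45,-1.0,0,0,0],[0.45,-1.6,0,0,0],[0.45,-2.3,0,0,0],[0.45,-3.0,0,0,0]]

```text
clock: 19.98
ee_pos: [0.4937, -0.0413, -0.0168]
ee_rot: [-0.692, 0.722, -0.0, 0.0]
contact_force: [-0.4, -0.7, 0.3]
opening: 0.0239
finger_force: 0.2
```

Request:
send_rows:
  increments:
    - [[0.45,-0.7,0,0,0],[0.45,-1.4,0,0,0],[0.45,-2.1,0,0,0],[0.45,-2.8,0,0,0],[0.45,-3.4,0,0,0]]

```text
clock: 20.4
ee_pos: [0.4972, 0.0441, -0.0168]
ee_rot: [-0.692, 0.721, -0.0, 0.0]
contact_force: [0.1, -0.7, -0.2]
opening: 0.0241
finger_force: 0.2
```

Request:
send_rows:
  increments:
    - [[0.45,-0.7,0,0,0],[0.45,-1.4,0,0,0],[0.45,-2.1,0,0,0],[0.45,-2.8,0,0,0],[0.45,-3.4,0,0,0]]

```text
clock: 20.82
ee_pos: [0.5007, 0.1291, -0.0168]
ee_rot: [-0.692, 0.721, -0.0, 0.0]
contact_force: [-1.0, -0.9, -0.0]
opening: 0.0239
finger_force: 0.2
```

```bash
python3 -c "
from h import *
to(.505,.242,-.0175,-92.2)
for n in('side','scene'):
    im=read_camera(n)
    for b in blobs(n,im):
        if .4<b[2][0]<.68 and -.2<b[2][1]<.4: print(n,*b)"
```

```text
20.82 [ 0.5007  0.1291 -0.0168] -92.4 force [-1.  -0.9 -0. ] open 0.0239
units [-4.52  0.01  0.03] roll -0.03
side [300.5 147.7] 68 [0.5622 0.2651]
side [259.  151.7] 104 [0.4488 0.2405]
side [277.8 165.7] 93 [0.5005 0.1515]
scene [518.8 238.8] 281 [0.5466 0.3574]
scene [466.8 204.6] 147 [0.4576 0.2445]
scene [426.7 211.1] 156 [0.5124 0.16  ]
scene [479.  236.3] 150 [0.5653 0.2769]
```

Request:
send_rows:
  increments:
    - [[0.45,-0.5,0,0.03,0],[0.45,-1.0,0,0.05,0],[0.45,-1.6,0,0.05,0],[0.45,-2.2,0,0.05,0],[0.45,-2.7,0,0.05,0]]

```text
clock: 21.33
ee_pos: [0.5038, 0.1971, -0.0182]
ee_rot: [-0.693, 0.721, -0.0, 0.0]
contact_force: [-0.4, 0.2, -0.8]
opening: 0.0238
finger_force: 0.2
```

Request:
send_rows:
  increments:
    - [[0.45,-0.4,0,0,0],[0.45,-0.8,0,0,0],[0.45,-1.1,0,0,0],[0.45,-1.3,0,0,0],[0.45,-1.4,0,0,0]]

```text
clock: 21.75
ee_pos: [0.5049, 0.231, -0.0182]
ee_rot: [-0.693, 0.721, -0.0, 0.0]
contact_force: [0.1, -0.7, -0.4]
opening: 0.024
finger_force: 0.2
```

Request:
send_rows:
  increments:
    - [[0.45,0.3,0,0,0],[0.45,0.8,0,-0.2,0],[0.45,1.6,0,-1.2,0],[0.45,2.8,0,-2.4,0],[0.45,4.0,0,-3.4,0]]

```text
clock: 22.17
ee_pos: [0.5002, 0.1281, 0.068]
ee_rot: [-0.693, 0.721, 0.0, -0.0]
contact_force: [1.1, 0.1, 0.6]
opening: 0.0238
finger_force: 0.0
```

Request:
send_rows:
  increments:
    - [[0.45,1.2,0,-0.5,0],[0.45,2.6,0,-1,0],[0.45,4.0,0,-1.5,0],[0.45,5.2,0,-2,0],[0.45,6.0,0,-2,0]]

```text
clock: 22.58
ee_pos: [0.4947, -0.0231, 0.1197]
ee_rot: [-0.691, 0.722, -0.001, 0.002]
contact_force: [1.0, -0.1, 0.3]
opening: 0.0238
finger_force: 0.0
```

```bash
python3 -c "
from h import *
to(.505,.242,-.0175,-92.2)
for n in('side','scene'):
    im=read_camera(n)
    for b in blobs(n,im):
        if .4<b[2][0]<.68 and -.2<b[2][1]<.4: print(n,*b)
    if n=='side':a=im[110:310,140:440]
    else: b2=im[140:310,140:540]
cv2.imwrite('pics/fin.png',np.vstack([cv2.resize(a,(500,300)),cv2.resize(b2,(500,240))])[...,::-1])"
```

```text
22.58 [ 0.4947 -0.0231  0.1197] -92.5 force [ 1.  -0.1  0.3] open 0.0238
units [-10.61   0.07   5.49] roll -0.06
side [300.1 146.2] 106 [0.5615 0.2757]
side [280.  149.6] 111 [0.5057 0.2533]
side [259.3 151.3] 114 [0.4495 0.2425]
scene [515.8 224.8] 363 [0.4992 0.3516]
scene [466.8 204.7] 151 [0.4578 0.2443]
scene [469.9 219.9] 166 [0.5138 0.2548]
scene [479.  236.3] 151 [0.5654 0.2769]
```

View pics/fin.png

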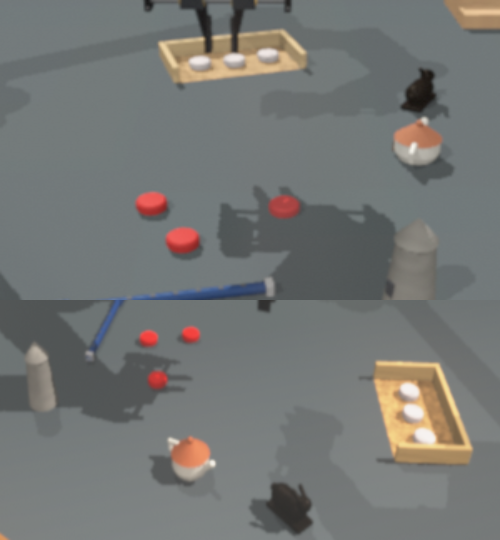

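All three stones lie flat inside the pen, 49–55 mm past the mouth: side view (200,62), (234,60), (268,56). The bystanders look unmoved.

```bash
python3 -c "
from station import job
print(job.sign_off())"
```

```text
the job is handed in; nothing more can be done
None
```

I slid all three marble stones into the pen, where they lie flat about 50 mm past the mouth line. The bystanders look unmoved in the last pictures, and the job was handed in at about 23 s with no verdict returned.

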